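Put the paper punches away in their trays

ROBOT

A 6-joint arm with a two-finger parallel gripper is mounted at the origin on the work surface. World frame = base frame: x ahead of the robot, y to its left, z up, the work surface at z = 0. Lengths are in m, angles in rad, forces in N, time in s.
With the tool pointing down it reaches from about 0.2 to 0.875 m from the base axis. Payload 3.4 kg.
Tool frame: the origin (TCP) lies between the finger pads; the fingertips stand 25 mm ahead of it and the grasp point (between the pads) lies 6 mm ahead of it (r.nose_length is the z of the fingertips in the tool frame, in m); z points along the fingers, y is the line along which they close (so a half turn about z gives the same grasp; the last joint's range is limited). The gripper opens to 94 mm and grips with 3 to 60 N. Pads are 16 mm wide; open, the fingers measure 119 mm over their backs; the gripper's body (75 mm by 177 mm) begins 78 mm behind the grasp point.
Start: joints at [1.075, 0.276, 1.505, -0, 1.361, -0.121], TCP at [0.211, 0.535, 0.2] pointing down, gripper open.
Joint ranges: [-2.89, 2.89], [-0.75, 2.08], [0.22, 2.7], [-1.18, 4.32], [0.11, 2.71], [-2.7, 2.7]. Speed limits (rad/s): [2.57, 2.57, 3.14, 3.14, 3.14, 3.14].

INTERFACE

Orientations are given as a unit quaternion [w, x, y, z].
In Python, from plant import r, gripper_to, inverse_kinematics, vision, models, telemetry gives the robot as it stands. Calls block until the motion is done:
- r.move_to(position, orientation): joint-space move of the TCP to a pose.
- r.move_l(position, rot=None, vel=0.15, guard=None): straight line of the TCP; rot=None keeps the orientation; vel is the mean speed in m/s. With guard (N) it stops when the force on the tool has changed by that much, and returns True; else False.
- r.movej(angles): joint-space move.
- gripper_to(opening, f_grip=None): finger opening in m; f_grip is the grip in N (None keeps the last); returns when the fingers have stopped.
- r.hold(seconds).
- inverse_kinematics(position, orientation): joint angles nearest the present ones, or None.
- vision.snapshot(name): name is "scene" or "top"; returns the picture (420x560x3 uint8, red, green, blue); there is no depth.
- vision.get_calibration(name): a dict with "fx", "fy", "cx", "cy" (pixels), "position" and "orientation" of the camera in the world. Camera axes: x right, y down, z forward; pixel columns grow to the right and rows downward; lengths in m; the calibration is good to about 2 mm. A picture is of the moment at which its call begins. get_calibration takes no time and is no camera call.
A pose or a line that the arm cannot do raises r.PlanningError and nothing moves.
- r.sign_off(): hands the job in; it is judged then, once.
Trained networks look in the newest picture that a camera, given by its name, has taken for a name from the list of things; names that differ only in an ending like _2 or _b are one class to them, and where a whole thing is asked for, a point or a joint stands for the part that bears it (a point fixed in the world has none). Each returns a list of dicts, best first, with "score" (0 to 1); they miss things now and then, are a little off and sometimes report something else, mostly with a low value. They report only what shows in the picture. A call takes as long as a camera call. They do not tell look-alikes from the thing itself.
- models.boxes_of(thing, camera): "at" ([x, y, z] in m, in world coordinates, good to about 4 mm: the middle of the surface that is visible of it).
- models.regions_of(thing, camera): "pixels" (420x560 bool, what is visible of it).
- models.mark_of(thing, camera): "at" ([x, y, z] in m, in world coordinates, good to about 4 mm: a listed point, or the origin of a listed thing).
Readings, each from a call of its own:
- telemetry.current_t(): time.
- telemetry.current_joints(): joint angles.
- telemetry.current_dq(): joint speeds.
- telemetry.current_joint_efforts(): joint torques, N m.
- telemetry.current_ee_pos(): TCP position.
- telemetry.current_tool_rot(): TCP orientation.
- telemetry.current_wrist_force(): force on the tool from outside, world axes, zero at the start.
- telemetry.current_torque(): the same for the moment, N m.
- telemetry.current_opening(): finger opening in m.
- telemetry.current_finger_force(): force on a finger pad.
Only numpy, scipy, OpenCV 4.12 (cv2) and the standard library are available. Lean on these libraries where they do the work, as an engineer would, in place of code of your own. Each camera call takes 0.05 s, during which the arm holds its last target. There are 200 camera calls.

TASK

Put the four paper punches away: move the whole row, one at a time, from the plain wooden rack they stand in to the storage rack, each into the tray that is made for its size - smallest punch in the smallest tray, and so on up to the largest, in whatever order the trays stand. Set every punch down gently, without dropping it, upright and square on the floor of its tray, and leave the scissors and the bowl where they are.

Things in the scene. Friction and masses are not known exactly. Their poses are not given: they have to be found in the camera images.
- punch_a: Smallest of four paper punches: grey plastic block 32 mm wide (y), 36 deep (x), 36 high, straight sides, with a centred white button 22 mm wide (y), 25 deep (x), 10 high on top. Paper slot in the front (-x). Loose, upright, about 80 g. Origin: centre of underside, z up. Starts on the return rack's board, 20 mm above the table, in a row of four 74 mm apart, any order.
- punch_b: Second smallest of four paper punches: grey plastic block 42 mm wide (y), 44 deep (x), 42 high, straight sides, with a centred white button 29 mm wide (y), 31 deep (x), 10 high on top. Paper slot in the front (-x). Loose, upright, about 130 g. Origin: centre of underside, z up. The return rack is 104 mm deep; its front and back rails rise 8 mm above the board, 47 mm from its middle line.
- punch_c: Second largest of four paper punches: grey plastic block 52 mm wide (y), 52 deep (x), 48 high, straight sides, with a centred white button 36 mm wide (y), 36 deep (x), 10 high on top. Paper slot in the front (-x). Loose, upright, about 200 g. Origin: centre of underside, z up. Front and back (x sides) are free to grip; in the row, neighbours stand close at its y sides.
- punch_d: Largest of four paper punches: grey plastic block 62 mm wide (y), 60 deep (x), 54 high, straight sides, with a centred white button 43 mm wide (y), 42 deep (x), 10 high on top. Paper slot in the front (-x). Loose, upright, about 280 g. Origin: centre of underside, z up. The return rack's end cheeks, beyond the outer punches, rise 22 mm above its board.
- tray_a: Smallest of four fixed white open trays, for the smallest punch: inside 52 mm (x) by 46 mm (y, along the rack), walls 3 thick, 12 high overall. Origin: centre of underside, 20 mm above the table, z up; floor top 3 mm above the origin. The punch's x goes along the tray's x, either way round. Trays stand in a row 78 mm apart, any order, in the wooden storage rack.
- tray_b: Second smallest of four fixed white open trays, for the second smallest punch: inside 60 mm (x) by 56 mm (y, along the rack), walls 3 thick, 12 high overall. Origin: centre of underside, 20 mm above the table, z up; floor top 3 mm above the origin. The punch's x goes along the tray's x, either way round. The rack's end cheeks, beyond the outer trays, reach 42 mm above the table.
- tray_c: Second largest of four fixed white open trays, for the second largest punch: inside 68 mm (x) by 66 mm (y, along the rack), walls 3 thick, 12 high overall. Origin: centre of underside, 20 mm above the table, z up; floor top 3 mm above the origin. The punch's x goes along the tray's x, either way round. The rack's front and back rails are lower than the tray walls.
- tray_d: Largest of four fixed white open trays, for the largest punch: inside 76 mm (x) by 76 mm (y, along the rack), walls 3 thick, 12 high overall. Origin: centre of underside, 20 mm above the table, z up; floor top 3 mm above the origin. The punch's x goes along the tray's x, either way round. The rack is 104 mm deep, fixed.
- bowl: Bystander: small clear round bowl, 104 mm across, 38 mm high, loose on the table beyond the racks. Origin: centre of its underside.
- scissors: Bystander: scissors with black handles lying on the table beyond the racks, about 185 mm long (along its y), 75 mm wide and 12 mm high. Origin: at the pivot, on the table.
Things that resemble listed ones, but are neither listed nor needed, are in the scene too. Leave any blue look-alike of the punch_c alone.

How it is judged:
At the end, for the whole second after the job is handed in: Each punch stands released and at rest on the floor of the tray of its own size rank: centre within 12 mm of the tray's centre along both tray axes, underside within 3 mm of the tray's floor, upright within 0.1 rad, its x axis within 0.4 rad of the tray's x axis (either way round) (x of punch_a in the frame of tray_a between -0.012 and 0.012 m and y of punch_a in the frame of tray_a between -0.012 and 0.012 m and z of punch_a in the frame of tray_a between 0 and 0.006 m and angle between each of punch_a, punch_b, punch_c, punch_d's own z axis and vertical below 0.1 rad and angle between the x axis of punch_a and the x axis of tray_a, either way round below 0.4 rad and linear speed of each of punch_a, punch_b, punch_c, punch_d below 0.02 m/s and angular speed of each of punch_a, punch_b, punch_c, punch_d below 0.2 rad/s and x of punch_b in the frame of tray_b between -0.012 and 0.012 m and y of punch_b in the frame of tray_b between -0.012 and 0.012 m and z of punch_b in the frame of tray_b between 0 and 0.006 m and angle between the x axis of punch_b and the x axis of tray_b, either way round below 0.4 rad and x of punch_c in the frame of tray_c between -0.012 and 0.012 m and y of punch_c in the frame of tray_c between -0.012 and 0.012 m and z of punch_c in the frame of tray_c between 0 and 0.006 m and angle between the x axis of punch_c and the x axis of tray_c, either way round below 0.4 rad and x of punch_d in the frame of tray_d between -0.012 and 0.012 m and y of punch_d in the frame of tray_d between -0.012 and 0.012 m and z of punch_d in the frame of tray_d between 0 and 0.006 m and angle between the x axis of punch_d and the x axis of tray_d, either way round below 0.4 rad); the robot touches nothing.
It fails at once if a punch was dropped or thrown (moving faster than 0.8 m/s with no finger on it) ((linear speed of punch_a above 0.8 m/s and contact force between the fingers and punch_a below 0.1 N) or (linear speed of punch_b above 0.8 m/s and contact force between the fingers and punch_b below 0.1 N) or (linear speed of punch_c above 0.8 m/s and contact force between the fingers and punch_c below 0.1 N) or (linear speed of punch_d above 0.8 m/s and contact force between the fingers and punch_d below 0.1 N)).
It fails at once if a bystander was disturbed (scissors or bowl moved more than 30 mm) (distance of any of bowl, scissors from where it was at the start of the episode above 0.03 m).
It also fails if it takes over 106 s, if anything falls off the work surface, if the arm or the gripper's body presses on something with over 40 N, if the wrist force passes 120 N, or if a joint passes its speed limit or range.

## Working session

There is one attempt and no reset: what is moved stays moved. The work goes in short steps, each a Python script; the robot and the scene stay as the last script left them, time stands still between calls to the robot, and variables do not carry over. Pictures are saved under pics/ and viewed, at most 14 in all, crops included, and the job is handed in when it is done.

```bash
mkdir -p pics; ls; python3 - <<'E'
from plant import r, vision, models, telemetry
import cv2
for c in ("top","scene"):
    im=vision.snapshot(c); cv2.imwrite(f"pics/{c}0.png",im[:,:,::-1])
    k=vision.get_calibration(c); print(c,k)
    for t in ("punch_a","tray_a","bowl","scissors"):
        for m in (models.mark_of,models.boxes_of):
            print(t,m.__name__,[([round(float(v),3) for v in d["at"]],round(float(d["score"]),2)) for d in m(t,c)])
print(telemetry.current_t())
E
```

```text
pics
top {'fx': 481.4749300947051, 'fy': 481.4749300947051, 'cx': 278.8434186968253, 'cy': 205.46569094722892, 'position': array([0.52370431, 0.0176632 , 1.07512606]), 'orientation': array([ 0.01150644, -0.7009589 ,  0.712298  , -0.03399683])}
punch_a call [([0.551, 0.353, 0.02], 0.89), ([0.42, 0.204, -0.004], 0.82), ([0.578, 0.133, 0.024], 0.75), ([0.574, 0.208, 0.018], 0.71), ([0.563, 0.284, 0.017], 0.68)]
punch_a call [([0.419, 0.198, 0.044], 0.94), ([0.576, 0.132, 0.065], 0.92), ([0.551, 0.346, 0.058], 0.9), ([0.562, 0.277, 0.071], 0.69), ([0.573, 0.202, 0.071], 0.62)]
tray_a call [([0.516, -0.252, 0.019], 0.91), ([0.519, -0.171, 0.017], 0.88), ([0.524, -0.099, 0.018], 0.87), ([0.514, -0.329, 0.018], 0.73), ([0.551, 0.352, 0.023], 0.25)]
tray_a call [([0.517, -0.248, 0.023], 0.81), ([0.515, -0.329, 0.022], 0.66), ([0.527, -0.095, 0.022], 0.62), ([0.519, -0.172, 0.021], 0.6), ([0.55, 0.346, 0.058], 0.18)]
bowl call [([0.762, -0.13, -0.0], 0.89)]
bowl call [([0.762, -0.131, 0.015], 0.6)]
scissors call [([0.741, 0.155, 0.002], 0.6)]
scissors call [([0.748, 0.19, 0.011], 0.78), ([0.5
[... 392 characters left out ...]
.02], 0.6), ([0.521, -0.249, 0.022], 0.4)]
punch_a call [([0.435, 0.214, 0.037], 0.87), ([0.562, 0.362, 0.048], 0.8), ([0.596, 0.147, 0.053], 0.62), ([0.59, 0.217, 0.059], 0.59), ([0.583, 0.294, 0.067], 0.58)]
tray_a call [([0.521, -0.174, 0.022], 0.74), ([0.763, -0.126, -0.002], 0.67), ([0.513, -0.329, 0.023], 0.64), ([0.528, -0.093, 0.021], 0.61), ([0.522, -0.249, 0.02], 0.51)]
tray_a call [([0.519, -0.249, 0.029], 0.78), ([0.519, -0.178, 0.027], 0.78), ([0.51, -0.328, 0.024], 0.66)]
bowl call [([0.761, -0.128, -0.001], 0.68)]
bowl call [([0.753, -0.146, 0.023], 0.74), ([0.59, 0.221, 0.059], 0.46)]
scissors call [([0.744, 0.162, 0.0], 0.89)]
scissors call [([0.745, 0.204, 0.007], 0.9)]
0.9
```

View pics/top0.png

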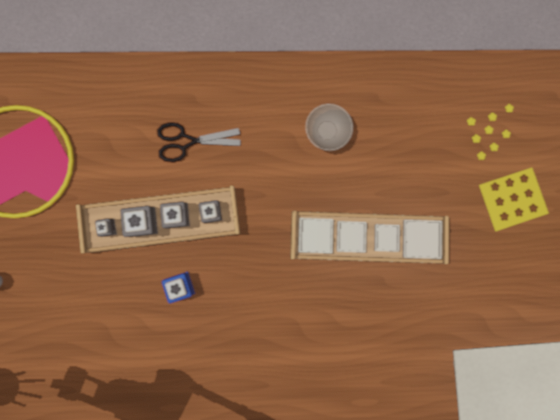

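View pics/scene0.png

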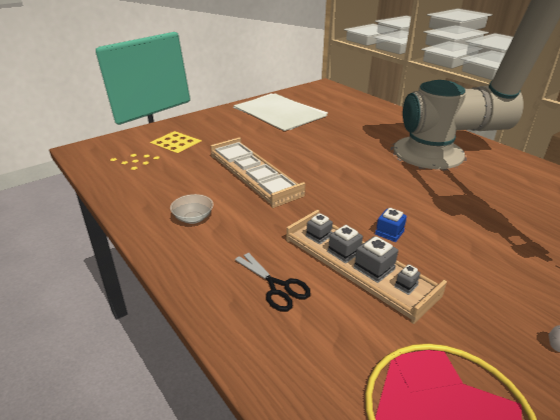

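The top view shows the return rack on the left. Its punches are at about (104,227) smallest, (136,221) largest, (173,215) and (209,211). The trays are at (316,236), (352,237), (387,237) and (423,239), and the blue decoy is at (177,288). Next I'll measure sizes and yaws.

```bash
cat > h.py <<'E'
import numpy as np, cv2
from scipy.spatial.transform import Rotation as R
from plant import vision, models
def ray(c,uv,z):
    k=vision.get_calibration(c); q=k["orientation"]; M=R.from_quat([q[1],q[2],q[3],q[0]]).as_matrix()
    uv=np.atleast_2d(uv).astype(float)
    d=np.c_[(uv[:,0]-k["cx"])/k["fx"],(uv[:,1]-k["cy"])/k["fy"],np.ones(len(uv))]@M.T
    p=np.array(k["position"]); return p+d*((z-p[2])/d[:,2])[:,None]
def white(im,z,roi,thr=150):
    """rotated rects (world cx,cy, size x,y, yaw) of white patches at height z inside roi (u0,v0,u1,v1)"""
    u0,v0,u1,v1=roi; s=6
    I=cv2.resize(im[v0:v1,u0:u1],None,fx=s,fy=s,interpolation=cv2.INTER_CUBIC).astype(int)
    m=((I.min(2)>thr)&(I.max(2)-I.min(2)<45)).astype(np.uint8)
    out=[]
    for c in cv2.findContours(m,cv2.RETR_EXTERNAL,cv2.CHAIN_APPROX_NONE)[0]:
        if cv2.contourArea(c)<60*s*s: continue
        uv=(c[:,0]+.5)/s-.5+[u0,v0]
        w=ray("top",uv,z)[:,:2]
        (x,y),(a,b),t=cv2.minAreaRect((w*1000).astype(np.float32))
        if t>45: t-=90; a,b=b,a
        out.append((x,y,a,b,t))
    return sorted(out,key=lambda o:-o[1])
E
python3 - <<'E'
from h import *
im=vision.snapshot("top")
np.set_printoptions(precision=1,suppress=True)
for thr in (110,135,160):
    print(thr)
    for o in white(im,.075,(75,180,245,260),thr): print("btn",np.array(o))
    for o in white(im,.030,(285,205,455,270),thr): print("tray",np.array(o))
a=im[180:260,75:245]; b=im[205:270,285:455]
cv2.imwrite("pics/z.png",np.vstack([cv2.resize(x,None,fx=4,fy=4,interpolation=cv2.INTER_CUBIC) for x in (a,b)])[:,:,::-1])
for o in models.regions_of("punch_a","top")+models.regions_of("tray_a","top"):
    c=np.argwhere(o["pixels"])[:,::-1]; rr=cv2.minAreaRect(c.astype(np.float32)); print(round(o["score"],2),len(c),np.array(rr[0]),np.array(rr[1])+1,round(rr[2],1))
E
```

```text
110
btn [549.1 351.2  29.   23.9   8.7]
btn [560.7 282.4  52.7  56.7   6.4]
btn [573.2 207.6  44.   41.5   6.2]
btn [578.8 132.2  35.6  32.6   8.9]
tray [524.8 -95.1  77.4  77.2  -3. ]
tray [ 521.1 -172.9   68.7   67.6   -3. ]
tray [ 517.4 -250.5   60.5   58.1   -3. ]
tray [ 513.  -328.    85.6   88.    -2.7]
135
btn [549.1 351.5  25.2  21.8   9.5]
btn [560.9 284.2  43.1  44.1   6.8]
btn [573.4 207.8  37.4  36.6   6.2]
btn [579.2 131.9  30.9  29.2  10.1]
tray [525.  -94.9  77.   73.8  -2.9]
tray [ 521.1 -172.5   68.7   65.    -3. ]
tray [ 517.2 -250.7   60.5   54.5   -2.5]
tray [ 513.3 -328.5   84.4   83.5   -2.6]
160
btn [561.  284.   39.4  40.9   6.5]
btn [573.5 207.7  33.4  33.4   5.5]
btn [579.2 131.8  27.3  25.9   9.6]
tray [525.  -96.8  73.7  65.8  -2.9]
tray [ 521.  -172.4   66.    59.1   -3. ]
tray [ 517.1 -250.2   57.3   48.    -3.1]
tray [ 513.3 -326.5   80.6   74.3   -2.2]
0.82 349 [105.1 227.1] [18.9 20.9] 80.5
0.81 459 [209.6 211.6] [23.3 22.5] 81.3
0.8 1024 [137.8 220.9] [30.7 37.3] 84.3
0.8 695 [177.6 287.2] [27.4 29. ] 74.1
0.79 707 [174.3 214.5] [26.5 29.8] 83.7
0.87 1480 [421.5 238.5] [40. 40.] 90.0
0.73 665 [386.  237.5] [28. 25.] 90.0
0.69 895 [351.2 236.4] [31.3 31.3] 2.2
0.61 1145 [315.  235.2] [34.3 35.3] 2.3
```

View pics/z.png

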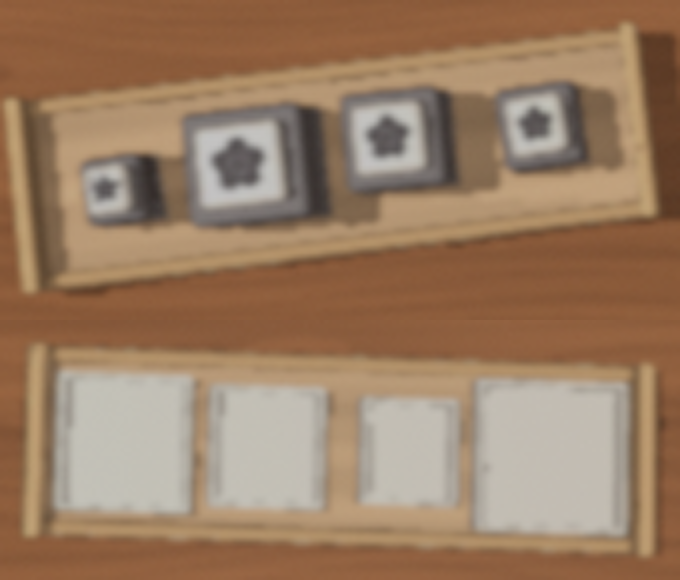

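Sizes are unambiguous. By descending y, the punches are a, d, c, b and the trays are c, b, a, d. I'll do punch_b first.

```bash
cat > job.py <<'E'
from h import *
import sys
from plant import r, gripper_to, inverse_kinematics, telemetry
DEPTH=dict(a=.036,b=.044,c=.052,d=.060); HT=dict(a=.036,b=.042,c=.048,d=.054); TIP=dict(a=.034,b=.035,c=.037,d=.040)
PUNCH=dict(a=(549.1,351.5,9.2),d=(561.,284.1,6.6),c=(573.5,207.7,6.2),b=(579.2,131.9,9.5))   # at z=.075
TRAY=dict(c=(525.,-95.1),b=(521.1,-172.9),a=(517.3,-250.5),d=(513.1,-328.1))                # at z=.030
CAM=np.array(vision.get_calibration("top")["position"])
def rez(x,y,z0,z1):
    p=np.array([x/1000,y/1000,z0]); return CAM[:2]+(p-CAM)[:2]*(z1-CAM[2])/(z0-CAM[2])
def quat(deg,flip):
    t=np.radians(deg)+np.pi*flip; y=np.array([np.cos(t),np.sin(t),0]); z=np.array([0,0,-1.])
    q=R.from_matrix(np.c_[np.cross(y,z),y,z]).as_quat(); return q[[3,0,1,2]]
def run(n):
    x,y,yaw=PUNCH[n]; p=rez(x,y,.075,.03+HT[n]); t=rez(*TRAY[n],.030,.032)
    up=.20; tz=TIP[n]+r.nose_length
    J=[(f,inverse_kinematics([*p,up],quat(yaw,f)),inverse_kinematics([*t,tz],quat(-2.9,f))) for f in (0,1)]
    J=[j for j in J if j[1] is not None and j[2] is not None]
    f=min(J,key=lambda j:max(abs(j[1][5]),abs(j[2][5])))[0]
    print(n,"punch",p,"tray",t,"flip",f,"nose",r.nose_length)
    qp,qt=quat(yaw,f),quat(-2.9,f)
    gripper_to(min(.094,DEPTH[n]+.026),25)
    r.move_to([*p,up],qp)
    r.move_l([*p,tz+.05],vel=.25)
    if r.move_l([*p,tz],vel=.08,guard=8): print("TOUCH on descent",telemetry.current_ee_pos()); r.move_l([*p,up]); sys.exit()
    gripper_to(DEPTH[n]-.012,25); print("opening",telemetry.current_opening(),"t",telemetry.current_t())
    r.move_l([*p,tz+.11],vel=.15); print("lifted",telemetry.current_opening(),telemetry.current_wrist_force())
    r.move_l([*t,tz+.11],rot=qt,vel=.3)
    r.hold(.2)
    r.move_l([*t,tz+.012],vel=.15)
    hit=r.move_l([*t,tz+.001],vel=.025,guard=3); print("contact",hit,"z rel floor",telemetry.current_ee_pos()[2]-tz-.003)
    gripper_to(min(.094,DEPTH[n]+.024)); r.hold(.2)
    r.move_l([*t,up],vel=.2); print("done t",telemetry.current_t())
if __name__=="__main__":
    for n in sys.argv[1:]: run(n)
E
python3 job.py b && python3 - <<'E'
from h import *
im=vision.snapshot("top"); cv2.imwrite("pics/b.png",im[:,:,::-1])
im=vision.snapshot("scene"); cv2.imwrite("pics/bs.png",cv2.resize(im[120:320,180:460],None,fx=2.5,fy=2.5)[:,:,::-1])
E
```

```text
b punch [0.57936647 0.13224267] tray [ 0.52110498 -0.17253533] flip 0 nose 0.025
opening 0.031844516920563636 t 5.625
lifted 0.03218566989256665 [-0.72926301 -0.80572799  1.26496597]
contact False z rel floor -0.0021036877868711628
done t 11.05
```

View pics/b.png

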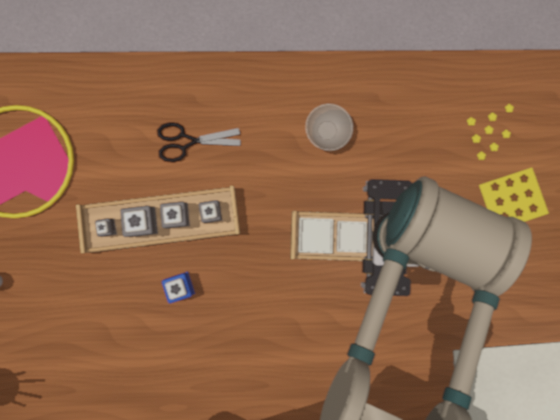

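View pics/bs.png

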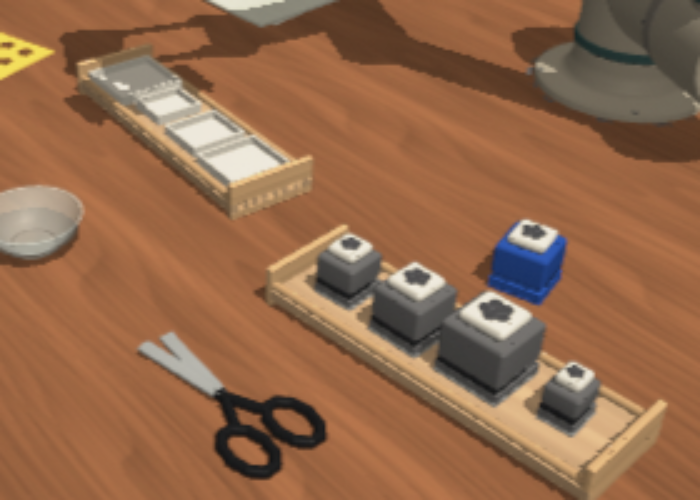

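The grasp missed: b still stands at (209,211) and the fingers closed to the commanded width. I'll repeat the descent and look before closing.

```bash
python3 - <<'E'
from job import *
n="b"; print([np.array(o).round(1) for o in white(vision.snapshot("top"),.072,(75,180,245,260),135)])
x,y,yaw=PUNCH[n]; p=rez(x,y,.075,.072); q=quat(yaw,0); print(q)
gripper_to(.075,25); r.move_to([*p,.2],q); r.move_l([*p,.11],vel=.25); print(r.move_l([*p,.06],vel=.08,guard=8))
print(telemetry.current_ee_pos(),telemetry.current_tool_rot(),telemetry.current_opening(),p)
im=vision.snapshot("scene"); cv2.imwrite("pics/d1.png",cv2.resize(im[120:320,180:460],None,fx=2.5,fy=2.5)[:,:,::-1])
E
```

```text
[array([549.2, 352.6,  25.9,  22.4,   9.4]), array([561.1, 285. ,  44. ,  44.7,   6.5]), array([573.5, 208.5,  38.4,  37.3,   6.3]), array([579.4, 132.3,  31.7,  29.9,   9.5])]
[0.         0.64612398 0.76323247 0.        ]
False
[0.57982874 0.13235099 0.06038975] [3.00782458e-04 6.46077713e-01 7.63271512e-01 3.12089852e-04] 0.0749034286680499 [0.57936647 0.13224267]
```

View pics/d1.png

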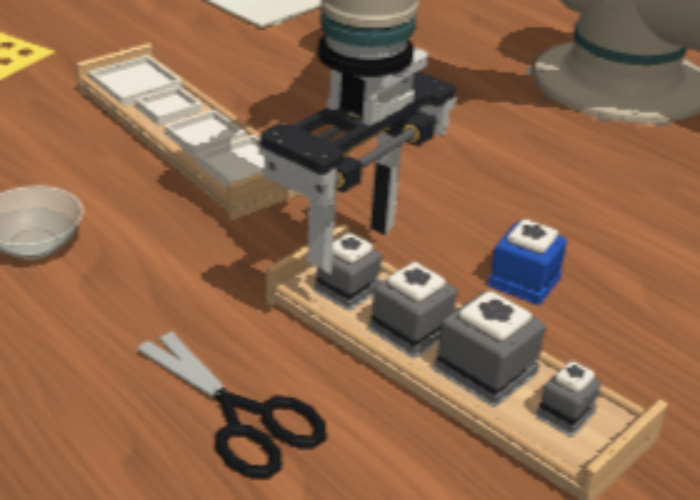

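```bash
python3 - <<'E'
from job import *
k=vision.get_calibration("scene"); q=k["orientation"]; M=R.from_quat([q[1],q[2],q[3],q[0]]).as_matrix()
def proj(P):
    c=M.T@(np.array(P)-k["position"]); u=np.array([k["fx"]*c[0]/c[2]+k["cx"],k["fy"]*c[1]/c[2]+k["cy"]]); return ((u-[180,120])*2.5).round()
p=np.array([.5794,.1322]); t=np.radians(9.5); d=np.array([np.cos(t),np.sin(t)])
for z in (.02,.035,.062,.072): print(z,"b centre",proj([*p,z]),"+x tip",proj([*(p+d*.0435),z]),"-x tip",proj([*(p-d*.0435),z]))
print(proj([*p,.157]), proj([.561,.285,.084]), proj([.573,.2085,.078]),proj([.525,-.095,.032]))
E
```

```text
0.02 b centre [349. 289.] +x tip [319. 311.] -x tip [379. 268.]
0.035 b centre [350. 276.] +x tip [319. 297.] -x tip [380. 255.]
0.062 b centre [352. 251.] +x tip [321. 273.] -x tip [382. 231.]
0.072 b centre [353. 242.] +x tip [321. 263.] -x tip [383. 222.]
[359. 159.] [501. 311.] [420. 276.] [245. 156.]
```

The projection puts the fingertips at z≈0.064, where the telemetry implies 0.035, so there's a height offset of about 28 mm. I'll measure it by touching the bare table.

```bash
python3 - <<'E'
from job import *
p=telemetry.current_ee_pos()
r.move_l([p[0],p[1],.13],vel=.3)
r.move_l([.46,.05,.10],vel=.3); r.move_l([.46,.05,.045],vel=.15)
f0=np.array(telemetry.current_wrist_force())
print(r.move_l([.46,.05,-.012],vel=.03,guard=4),telemetry.current_ee_pos(),np.array(telemetry.current_wrist_force())-f0)
im=vision.snapshot("scene"); cv2.imwrite("pics/d2.png",cv2.resize(im[60:260,180:460],None,fx=2.5,fy=2.5)[:,:,::-1])
r.move_l([.46,.05,.10],vel=.3); print(telemetry.current_t())
E
```

```text
True [ 0.45997694  0.04998809 -0.00515366] [-0.77907166 -0.91565749  5.79235665]
17.6583
```

View pics/d2.png

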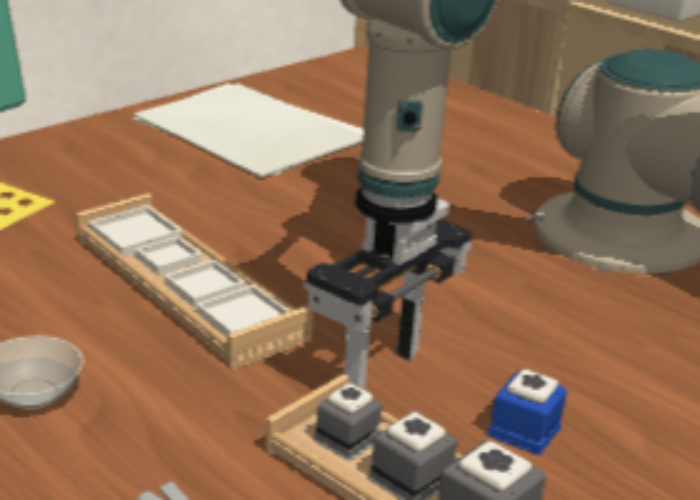

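Table contact came at TCP z = −0.004, and the picture agrees. The fingertips are really about 4 mm behind the TCP, not 25 mm ahead of it. I'll use that value and redo b.

```bash
sed -i 's/tz=TIP\[n\]+r.nose_length/tz=TIP[n]+NOSE/; s/^DEPTH/NOSE=-.004  # measured by touching the table\nDEPTH/; s/\[\*t,tz+.001\],vel=.025/[*t,tz-.002],vel=.025/' job.py
sed -i 's/    r.move_l(\[\*p,tz+.11\],vel=.15); print/    if telemetry.current_opening()<DEPTH[n]-.006: print("MISSED"); gripper_to(DEPTH[n]+.026); r.move_l([*p,up]); sys.exit()\n&/' job.py
python3 job.py b && python3 - <<'E'
from h import *
im=vision.snapshot("scene"); cv2.imwrite("pics/bs2.png",cv2.resize(im[60:260,180:460],None,fx=2.5,fy=2.5)[:,:,::-1])
E
```

```text
b punch [0.57936647 0.13224267] tray [ 0.52110498 -0.17253533] flip 0 nose 0.025
opening 0.04409738888015315 t 20.6417
lifted 0.04394153848747576 [-0.02171331  0.21356666 -1.70949846]
contact True z rel floor -3.313567933845105e-05
done t 25.9083
```

View pics/bs2.png

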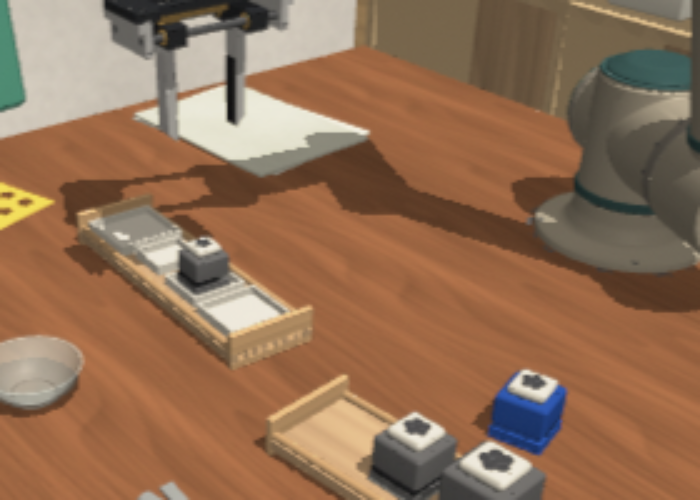

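The grasp width read 44 mm as expected, and contact came exactly at floor height. The picture shows b standing in its tray at crop (203,262). Now the other three.

```bash
python3 job.py c d a && python3 - <<'E'
from job import *
r.move_l([.40,.10,.25],vel=.4)
im=vision.snapshot("top"); cv2.imwrite("pics/end.png",cv2.resize(im[190:280,270:470],None,fx=3.5,fy=3.5)[:,:,::-1])
np.set_printoptions(precision=1,suppress=True)
for o in models.mark_of("punch_a","top"): print(o["at"]*1000,round(o["score"],2))
for n in "cbad": print(n,rez(*TRAY[n],.03,.023)*1000)
im=vision.snapshot("scene"); cv2.imwrite("pics/ends.png",cv2.resize(im[100:320,180:460],None,fx=2.5,fy=2.5)[:,:,::-1])
print(telemetry.current_t())
E
```

```text
c punch [0.57335063 0.20712996] tray [ 0.52499752 -0.09488421] flip 0 nose 0.025
opening 0.051854298076748406 t 29.7
lifted 0.05225177223844944 [ 0.54278383 -0.26479908 -2.94048144]
contact True z rel floor -1.3619125374686632e-05
done t 34.9417
d punch [0.56066438 0.28170237] tray [ 0.51312029 -0.32743833] flip 0 nose 0.025
opening 0.059956984113326055 t 38.6583
lifted 0.059724412853160144 [ 0.02429726 -0.87534231 -2.23608182]
contact True z rel floor 4.941708621146717e-05
done t 44.9
a punch [0.54932853 0.35450415] tray [ 0.51731226 -0.24998683] flip 0 nose 0.025
opening 0.0358134236991424 t 49.8083
lifted 0.035854598563246826 [-0.15945125  0.00672611 -0.72804144]
contact True z rel floor 6.119408629228548e-05
done t 56.0667
[0.5282, -0.0956, 0.0245, 0.5282, -0.0956, 0.0245, 0.5282, -0.0956, 0.0245, 0.5282, -0.0956, 0.0245, 0.5282, -0.0956, 0.0245, 0.5282, -0.0956, 0.0245, 0.5282, -0.0956, 0.0245, 0.5282, -0.0956, 0.0245, 0.5282, -0.0956, 0.0245, 0.5282, -0.0956, 0.0245, 0.5282, -0.0956, 0.0245, 0.5282, -0.0956, 0.0245, 0.5282, -0.0956, 0.0245, 0.5282, -0.0956, 0.0245, 0.5282, -0.0
[... 28228 characters left out ...]
184, 0.2042, -0.0045, 0.4184, 0.2042, -0.0045, 0.4184, 0.2042, -0.0045, 0.4184, 0.2042, -0.0045, 0.4184, 0.2042, -0.0045, 0.4184, 0.2042, -0.0045, 0.4184, 0.2042, -0.0045, 0.4184, 0.2042, -0.0045, 0.4184, 0.2042, -0.0045, 0.4184, 0.2042, -0.0045, 0.4184, 0.2042, -0.0045, 0.4184, 0.2042, -0.0045, 0.4184, 0.2042, -0.0045, 0.4184, 0.2042, -0.0045, 0.4184, 0.2042, -0.0045, 0.4184, 0.2042, -0.0045, 0.4184, 0.2042, -0.0045, 0.4184, 0.2042, -0.0045, 0.4184, 0.2042, -0.0045, 0.4184, 0.2042, -0.0045, 0.4184, 0.2042, -0.0045, 0.4184, 0.2042, -0.0045, 0.4184, 0.2042, -0.0045, 0.4184, 0.2042, -0.0045, 0.4184, 0.2042, -0.0045] 0.6
c [525.  -95.9]
b [ 521.1 -174.2]
a [ 517.3 -252.3]
d [ 513.  -330.4]
57.3
```

View pics/end.png

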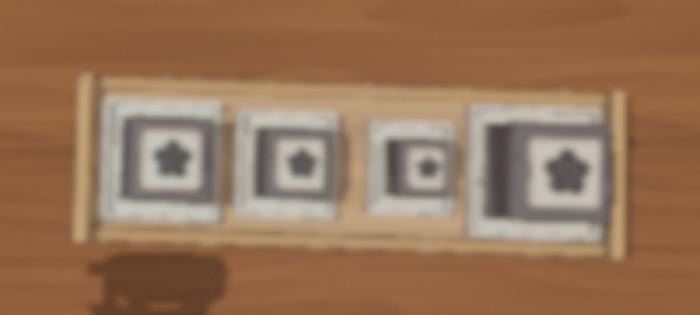

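View pics/ends.png

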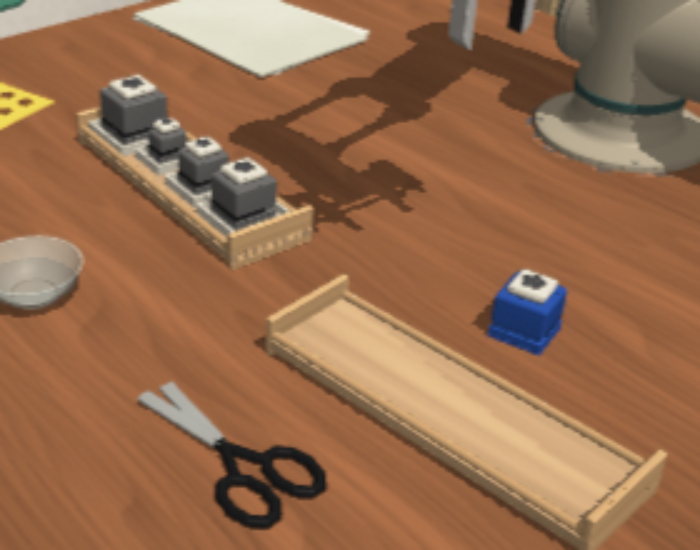

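All four punches stand in their matching trays, with d at crop (133,105), a at (167,138), b at (203,165) and c at (244,190). The bowl, scissors and blue punch haven't moved. I'll do one numeric check of the offsets, then hand in if they're good.

```bash
python3 - <<'E'
from job import *
im=vision.snapshot("top"); ok=True
for n,roi in dict(c=(305,222,331,250),b=(344,224,364,248),a=(383,226,400,248),d=(420,220,444,256)).items():
    o=max(white(im,.033+HT[n],roi,135),key=lambda o:o[2]*o[3]); t=rez(*TRAY[n],.03,.032)*1000
    e=np.array(o[:2])-t; print(n,e.round(1),np.round(o[2:],1)); ok&=np.abs(e).max()<8
print(ok)
if ok: print(r.sign_off(),telemetry.current_t())
E
```

```text
c [-0.   0.1] [36.5 37.  -1.3]
b [-0.4 -0.2] [30.7 29.6 -2.2]
a [-0.4 -0.1] [25.3 23.1 -3.5]
d [-0.3 -0.4] [41.7 43.7 -2.9]
True
the job is handed in; nothing more can be done
the job is handed in; nothing more can be done
```

All four punches are in their matching trays, each measured within about 0.5 mm of tray centre and square to it, and the job was handed in at about 57 s; the first grasp of punch_b closed on air because the fingertips sit about 29 mm higher than specified, so I measured the offset on the table and redid it.

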